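# Find the rocking corner of the mixing plate and press its shim flat

### The job

The grey mixing plate under the green bowl rocks: one corner gives when it is pressed. Press down on the black dots at its corners, one after another, until you find the corner that sinks a few millimetres under a light push, then let go and press the yellow shim tab beside that corner down flat so that it stays down. Leave the other three tabs standing up, lift and carry nothing, and leave the plate, the bowl and the things around where they are.

Things in the scene. Friction and masses are not known exactly. Their poses are not given: they have to be found in the camera images.
- base: fixed dark steel base on the counter, 200 (x) x 400 (y) x 8 mm, origin at the centre of its underside; carries the feet, the plate and, on a 10 mm ledge along each y side, two shims; turned up to 12 degrees
- plate: loose grey plate 180 (x) x 240 (y) x 8 mm, 0.7 to 1 kg, its top 34 mm above the counter; origin at the centre of its underside; lies level on four hidden rubber feet. Three feet are rigid; the fourth gives way: under 3 to 5 N the corner over it sinks 4 to 5 mm to a stop. The foot stays down, so that the corner is then left low or rocking until it is propped
- corner_a (a point): centre of the black 28 mm dot on the plate's top at its far left (+x, +y) corner (in the base's frame), 20 mm in from the x edge and 35 mm from the y edge, straight above that corner's foot: the point to press
- shim_a (a joint): tilt of the yellow shim beside the far left (+x, +y) corner, rad: 0 to 0.04 standing up as found, 0.34 lying flat. The tab turns on a stiff hinge parallel to the base's x and stays where it is left; when it lies flat its hidden toe is lifted under the plate's corner and props it (a push of over about 14 N on that corner would tilt the shim up again)
- tab_a (a point): point to press on the upper face of the yellow shim tab beside the far left (+x, +y) corner (36 mm wide in x, 52 mm long in y, 4 mm thick, 40 mm out from the plate's edge, 36 mm from the hinge line). About 34 mm above the counter when up, 22 mm when flat, so it goes down about 12 mm and the push needed is 7 to 10 N; clear of the plate by 40 mm
- corner_b (a point): centre of the black 28 mm dot on the plate's top at its far right (+x, -y) corner (in the base's frame), 20 mm in from the x edge and 35 mm from the y edge, straight above that corner's foot: the point to press
- shim_b (a joint): tilt of the yellow shim beside the far right (+x, -y) corner, rad: 0 to 0.04 standing up as found, 0.34 lying flat. The tab turns on a stiff hinge parallel to the base's x and stays where it is left; when it lies flat its hidden toe is lifted under the plate's corner and props it (a push of over about 14 N on that corner would tilt the shim up again)
- tab_b (a point): point to press on the upper face of the yellow shim tab beside the far right (+x, -y) corner (36 mm wide in x, 52 mm long in y, 4 mm thick, 40 mm out from the plate's edge, 36 mm from the hinge line). About 34 mm above the counter when up, 22 mm when flat, so it goes down about 12 mm and the push needed is 7 to 10 N; clear of the plate by 40 mm
- corner_c (a point): centre of the black 28 mm dot on the plate's top at its near left (-x, +y) corner (in the base's frame), 20 mm in from the x edge and 35 mm from the y edge, straight above that corner's foot: the point to press
- shim_c (a joint): tilt of the yellow shim beside the near left (-x, +y) corner, rad: 0 to 0.04 standing up as found, 0.34 lying flat. The tab turns on a stiff hinge parallel to the base's x and stays where it is left; when it lies flat its hidden toe is lifted under the plate's corner and props it (a push of over about 14 N on that corner would tilt the shim up again)
- tab_c (a point): point to press on the upper face of the yellow shim tab beside the near left (-x, +y) corner (36 mm wide in x, 52 mm long in y, 4 mm thick, 40 mm out from the plate's edge, 36 mm from the hinge line). About 34 mm above the counter when up, 22 mm when flat, so it goes down about 12 mm and the push needed is 7 to 10 N; clear of the plate by 40 mm
- corner_d (a point): centre of the black 28 mm dot on the plate's top at its near right (-x, -y) corner (in the base's frame), 20 mm in from the x edge and 35 mm from the y edge, straight above that corner's foot: the point to press
- shim_d (a joint): tilt of the yellow shim beside the near right (-x, -y) corner, rad: 0 to 0.04 standing up as found, 0.34 lying flat. The tab turns on a stiff hinge parallel to the base's x and stays where it is left; when it lies flat its hidden toe is lifted under the plate's corner and props it (a push of over about 14 N on that corner would tilt the shim up again)
- tab_d (a point): point to press on the upper face of the yellow shim tab beside the near right (-x, -y) corner (36 mm wide in x, 52 mm long in y, 4 mm thick, 40 mm out from the plate's edge, 36 mm from the hinge line). About 34 mm above the counter when up, 22 mm when flat, so it goes down about 12 mm and the push needed is 7 to 10 N; clear of the plate by 40 mm
- foot_top_1 (a point): centre of the top of one of the four like rubber feet (20 mm across, on 26 mm steel cups) hidden under the plate's corners, 26 mm above the counter as found; which foot stands under which corner changes. One of the four gives way when pressed and stays down at 21.5 mm
- foot_top_2 (a point): centre of the top of one of the four like rubber feet (20 mm across, on 26 mm steel cups) hidden under the plate's corners, 26 mm above the counter as found; which foot stands under which corner changes. One of the four gives way when pressed and stays down at 21.5 mm
- foot_top_3 (a point): centre of the top of one of the four like rubber feet (20 mm across, on 26 mm steel cups) hidden under the plate's corners, 26 mm above the counter as found; which foot stands under which corner changes. One of the four gives way when pressed and stays down at 21.5 mm
- foot_top_4 (a point): centre of the top of one of the four like rubber feet (20 mm across, on 26 mm steel cups) hidden under the plate's corners, 26 mm above the counter as found; which foot stands under which corner changes. One of the four gives way when pressed and stays down at 21.5 mm
- bowl: loose green patterned bowl, 79 mm across, 50 mm high, standing in the middle of the plate; origin at the centre of its underside
- developer: bystander: small white bottle with pointed nozzle, 37 x 124 mm high, origin under its centre
- pot: bystander: white pot with tan lid, 50 x 51 mm high, origin under its centre
- tape: bystander: black tape roll, 62 x 19 mm high, origin under its centre
- brush: bystander: black tint brush lying flat, 210 mm long along its y, origin under its centre
- clip: bystander: purple hair clip, 96 mm long along its y, 25 mm high, origin under its centre
There are look-alikes about, which are no part of the job. Leave any pink or red look-alike of the bowl alone.

How it is judged (in metres and radians):
On the way, in this order (a step that is already met when the one before it is completed fails the run):
1. the rocking corner is pressed down with the fingers until it sinks (by at least 2.5 mm) (contact force between the fingers and plate above 1 N and ((((z of foot_top_1 in the frame of base below 0.023 m and horizontal distance between foot_top_1 and corner_a below 0.04 m) or (z of foot_top_2 in the frame of base below 0.023 m and horizontal distance between foot_top_2 and corner_a below 0.04 m) or (z of foot_top_3 in the frame of base below 0.023 m and horizontal distance between foot_top_3 and corner_a below 0.04 m) or (z of foot_top_4 in the frame of base below 0.023 m and horizontal distance between foot_top_4 and corner_a below 0.04 m)) and z of corner_a in the frame of base below 0.0315 m) or (((z of foot_top_1 in the frame of base below 0.023 m and horizontal distance between foot_top_1 and corner_b below 0.04 m) or (z of foot_top_2 in the frame of base below 0.023 m and horizontal distance between foot_top_2 and corner_b below 0.04 m) or (z of foot_top_3 in the frame of base below 0.023 m and horizontal distance between foot_top_3 and corner_b below 0.04 m) or (z of foot_top_4 in the frame of base below 0.023 m and horizontal distance between foot_top_4 and corner_b below 0.04 m)) and z of corner_b in the frame of base below 0.0315 m) or (((z of foot_top_1 in the frame of base below 0.023 m and horizontal distance between foot_top_1 and corner_c below 0.04 m) or (z of foot_top_2 in the frame of base below 0.023 m and horizontal distance between foot_top_2 and corner_c below 0.04 m) or (z of foot_top_3 in the frame of base below 0.023 m and horizontal distance between foot_top_3 and corner_c below 0.04 m) or (z of foot_top_4 in the frame of base below 0.023 m and horizontal distance between foot_top_4 and corner_c below 0.04 m)) and z of corner_c in the frame of base below 0.0315 m) or (((z of foot_top_1 in the frame of base below 0.023 m and horizontal distance between foot_top_1 and corner_d below 0.04 m) or (z of foot_top_2 in the frame of base below 0.023 m and horizontal distance between foot_top_2 and corner_d below 0.04 m) or (z of foot_top_3 in the frame of base below 0.023 m and horizontal distance between foot_top_3 and corner_d below 0.04 m) or (z of foot_top_4 in the frame of base below 0.023 m and horizontal distance between foot_top_4 and corner_d below 0.04 m)) and z of corner_d in the frame of base below 0.0315 m))), for 0.1 s.
2. the shim beside that corner is pressed flat, the other three still stand (((((z of foot_top_1 in the frame of base below 0.023 m and horizontal distance between foot_top_1 and corner_a below 0.04 m) or (z of foot_top_2 in the frame of base below 0.023 m and horizontal distance between foot_top_2 and corner_a below 0.04 m) or (z of foot_top_3 in the frame of base below 0.023 m and horizontal distance between foot_top_3 and corner_a below 0.04 m) or (z of foot_top_4 in the frame of base below 0.023 m and horizontal distance between foot_top_4 and corner_a below 0.04 m)) and value of joint shim_a above 0.28 rad and value of joint each of shim_b, shim_c, shim_d below 0.12 rad) or (((z of foot_top_1 in the frame of base below 0.023 m and horizontal distance between foot_top_1 and corner_b below 0.04 m) or (z of foot_top_2 in the frame of base below 0.023 m and horizontal distance between foot_top_2 and corner_b below 0.04 m) or (z of foot_top_3 in the frame of base below 0.023 m and horizontal distance between foot_top_3 and corner_b below 0.04 m) or (z of foot_top_4 in the frame of base below 0.023 m and horizontal distance between foot_top_4 and corner_b below 0.04 m)) and value of joint shim_b above 0.28 rad and value of joint each of shim_a, shim_c, shim_d below 0.12 rad) or (((z of foot_top_1 in the frame of base below 0.023 m and horizontal distance between foot_top_1 and corner_c below 0.04 m) or (z of foot_top_2 in the frame of base below 0.023 m and horizontal distance between foot_top_2 and corner_c below 0.04 m) or (z of foot_top_3 in the frame of base below 0.023 m and horizontal distance between foot_top_3 and corner_c below 0.04 m) or (z of foot_top_4 in the frame of base below 0.023 m and horizontal distance between foot_top_4 and corner_c below 0.04 m)) and value of joint shim_c above 0.28 rad and value of joint each of shim_a, shim_b, shim_d below 0.12 rad) or (((z of foot_top_1 in the frame of base below 0.023 m and horizontal distance between foot_top_1 and corner_d below 0.04 m) or (z of foot_top_2 in the frame of base below 0.023 m and horizontal distance between foot_top_2 and corner_d below 0.04 m) or (z of foot_top_3 in the frame of base below 0.023 m and horizontal distance between foot_top_3 and corner_d below 0.04 m) or (z of foot_top_4 in the frame of base below 0.023 m and horizontal distance between foot_top_4 and corner_d below 0.04 m)) and value of joint shim_d above 0.28 rad and value of joint each of shim_a, shim_b, shim_c below 0.12 rad))), for 0.2 s.
At the end, for the whole second after the job is handed in: the shim beside the rocking corner lies flat (over 0.28 of 0.34 rad), the other three stand (under 0.12 rad); the plate is level (0.02 rad), no corner more than 2.5 mm low, within 12 mm of its place and at rest, with the bowl upright on it (((((z of foot_top_1 in the frame of base below 0.023 m and horizontal distance between foot_top_1 and corner_a below 0.04 m) or (z of foot_top_2 in the frame of base below 0.023 m and horizontal distance between foot_top_2 and corner_a below 0.04 m) or (z of foot_top_3 in the frame of base below 0.023 m and horizontal distance between foot_top_3 and corner_a below 0.04 m) or (z of foot_top_4 in the frame of base below 0.023 m and horizontal distance between foot_top_4 and corner_a below 0.04 m)) and value of joint shim_a above 0.28 rad and value of joint each of shim_b, shim_c, shim_d below 0.12 rad) or (((z of foot_top_1 in the frame of base below 0.023 m and horizontal distance between foot_top_1 and corner_b below 0.04 m) or (z of foot_top_2 in the frame of base below 0.023 m and horizontal distance between foot_top_2 and corner_b below 0.04 m) or (z of foot_top_3 in the frame of base below 0.023 m and horizontal distance between foot_top_3 and corner_b below 0.04 m) or (z of foot_top_4 in the frame of base below 0.023 m and horizontal distance between foot_top_4 and corner_b below 0.04 m)) and value of joint shim_b above 0.28 rad and value of joint each of shim_a, shim_c, shim_d below 0.12 rad) or (((z of foot_top_1 in the frame of base below 0.023 m and horizontal distance between foot_top_1 and corner_c below 0.04 m) or (z of foot_top_2 in the frame of base below 0.023 m and horizontal distance between foot_top_2 and corner_c below 0.04 m) or (z of foot_top_3 in the frame of base below 0.023 m and horizontal distance between foot_top_3 and corner_c below 0.04 m) or (z of foot_top_4 in the frame of base below 0.023 m and horizontal distance between foot_top_4 and corner_c below 0.04 m)) and value of joint shim_c above 0.28 rad and value of joint each of shim_a, shim_b, shim_d below 0.12 rad) or (((z of foot_top_1 in the frame of base below 0.023 m and horizontal distance between foot_top_1 and corner_d below 0.04 m) or (z of foot_top_2 in the frame of base below 0.023 m and horizontal distance between foot_top_2 and corner_d below 0.04 m) or (z of foot_top_3 in the frame of base below 0.023 m and horizontal distance between foot_top_3 and corner_d below 0.04 m) or (z of foot_top_4 in the frame of base below 0.023 m and horizontal distance between foot_top_4 and corner_d below 0.04 m)) and value of joint shim_d above 0.28 rad and value of joint each of shim_a, shim_b, shim_c below 0.12 rad)) and angle between plate's own z axis and vertical below 0.02 rad and distance of plate from where it was at the start of the episode below 0.012 m and linear speed of plate below 0.02 m/s and z of bowl in the frame of plate above 0.005 m and angle between bowl's own z axis and vertical below 0.1 rad and z of each of corner_a, corner_b, corner_c, corner_d in the frame of base above 0.0315 m); the robot touches nothing.
It fails at once if a shim is pressed down (over 0.17 rad) at a corner whose foot has not been found to sink ((not ((z of foot_top_1 in the frame of base below 0.023 m and horizontal distance between foot_top_1 and corner_a below 0.04 m) or (z of foot_top_2 in the frame of base below 0.023 m and horizontal distance between foot_top_2 and corner_a below 0.04 m) or (z of foot_top_3 in the frame of base below 0.023 m and horizontal distance between foot_top_3 and corner_a below 0.04 m) or (z of foot_top_4 in the frame of base below 0.023 m and horizontal distance between foot_top_4 and corner_a below 0.04 m)) and value of joint shim_a above 0.17 rad) or (not ((z of foot_top_1 in the frame of base below 0.023 m and horizontal distance between foot_top_1 and corner_b below 0.04 m) or (z of foot_top_2 in the frame of base below 0.023 m and horizontal distance between foot_top_2 and corner_b below 0.04 m) or (z of foot_top_3 in the frame of base below 0.023 m and horizontal distance between foot_top_3 and corner_b below 0.04 m) or (z of foot_top_4 in the frame of base below 0.023 m and horizontal distance between foot_top_4 and corner_b below 0.04 m)) and value of joint shim_b above 0.17 rad) or (not ((z of foot_top_1 in the frame of base below 0.023 m and horizontal distance between foot_top_1 and corner_c below 0.04 m) or (z of foot_top_2 in the frame of base below 0.023 m and horizontal distance between foot_top_2 and corner_c below 0.04 m) or (z of foot_top_3 in the frame of base below 0.023 m and horizontal distance between foot_top_3 and corner_c below 0.04 m) or (z of foot_top_4 in the frame of base below 0.023 m and horizontal distance between foot_top_4 and corner_c below 0.04 m)) and value of joint shim_c above 0.17 rad) or (not ((z of foot_top_1 in the frame of base below 0.023 m and horizontal distance between foot_top_1 and corner_d below 0.04 m) or (z of foot_top_2 in the frame of base below 0.023 m and horizontal distance between foot_top_2 and corner_d below 0.04 m) or (z of foot_top_3 in the frame of base below 0.023 m and horizontal distance between foot_top_3 and corner_d below 0.04 m) or (z of foot_top_4 in the frame of base below 0.023 m and horizontal distance between foot_top_4 and corner_d below 0.04 m)) and value of joint shim_d above 0.17 rad)).
It fails at once if the plate is lifted or shoved (20 mm) (distance of plate from where it was at the start of the episode above 0.02 m or angle between plate's own z axis and vertical above 0.12 rad).
It fails at once if the bowl is lifted, shoved (25 mm) or tipped (distance of bowl from where it was at the start of the episode above 0.025 m or angle between bowl's own z axis and vertical above 0.4 rad).
It fails at once if a thing standing around is moved (25 mm) (distance of any of developer, pot, tape, brush, clip from where it was at the start of the episode above 0.025 m).
It also fails if it takes over 58 s, if anything falls off the work surface, if the arm or the gripper's body presses on something with over 40 N, if the wrist force passes 120 N, or if a joint passes its speed limit or range.

### The arm

A 7-joint arm with a two-finger parallel gripper is mounted at the origin on a cart in front of the work surface, level with it; the furniture and walls round the work are solid. World frame = base frame: x ahead of the robot, y to its left, z up, the work surface at z = 0. Lengths are in mm, angles in rad, forces in N, time in s.
With the tool pointing down it reaches from about 425 to 925 mm from the base axis. Payload 6.8 kg.
Tool frame: the origin (TCP) lies midway between the tips of the shut fingers; the grasp point (between the pads) lies 19 mm behind it; z points along the fingers, y is the direction in which the jaws open and shut (so a half turn about z gives the same grasp; the last joint's range is limited). The gripper opens to 85 mm and grips with 20 to 120 N. Pads are 22 mm wide; open, the fingers measure 114 mm over their backs; the gripper's body (76 mm by 85 mm) begins 54 mm behind the grasp point. The pads swing forward as they close: fully open they stand 13 mm farther back than shut.
Start: joints at [-1.209, 0.477, 0.022, 1.555, -0.011, 1.109, -0.083], TCP at [305.577, 601.889, 231.308] pointing down, gripper open.
Joint ranges: [-2.96, 2.96], [-0.34, 2.1], [-1.41, 1.46], [0.24, 2.44], [-1.37, 4.51], [0.17, 1.92], [-2.96, 2.96]. Speed limits (rad/s): [2.39, 2.39, 3.14, 3.14, 3.14, 3.14, 3.14].

### API

Orientations are given as a rotation vector (axis times angle).
In Python, from workcell import manip gives the robot as it stands.
- The arm moves only by the shell command python3 -m handwheel 'ROWS' [OPENING] [FORCE]. ROWS is JSON, one flat list of numbers, 6 for each row, row after row: the shift along the world's x, y, z in m, then the turn, a rotation vector about the world's x, y, z in units of 6 degrees (1.0 is 6 degrees). A call has 1 to 20 rows; each row is the pose to reach, as a shift and turn from the pose measured when the call began; what a row does not reach only later rows make up. A row lasts 1/10 s, in which the tool goes at most 50 mm and 8.59 degrees, less where a joint would pass 70% of its speed; a pose out of reach is approached as far as the arm can. A call with a gripper value outside its range is refused whole. OPENING is the opening, from -1 (shut) to 1 (fully open), so that 0 is half open, set as the call begins (- or left out, the last holds). The fingers move at their own pace and stop on an object; FORCE is the grip in N (left out, the last holds). Time passes only in rows, so rows that repeat a pose let the fingers close. It gives the time, the measured TCP pose, the force and the opening at its end, in the units of the state.
- manip.get_obs(): the state, without advancing time (a new reading comes with each control period).
- manip.get_image(name): name is "scene" or "top" or "wrist"; returns a dict with "color" (384x512x3 uint8, red, green, blue), "mtx" (3x3 intrinsics, pixels), "dist" ([k1, k2, p1, p2, k3] as OpenCV has them; the pictures are not rectified), "world_from_camera" (4x4, takes a point from camera to world coordinates). Camera axes: x right, y up, looking along -z (the intrinsics and any distortion apply to the point x, -y, -z); pixel columns grow to the right and rows downward; lengths in mm; the calibration is good to about 2 mm. A picture is of the moment at which its call begins. There is no depth.
- manip.close_job(): hands the job in, once; it reports no verdict.
The state is a dict: "time": time; "q": joint angles; "qd": joint speeds; "joint_efforts": joint torques, N m; "tcp_pos": TCP position; "tool_rot": TCP orientation; "ft_force": force on the tool from outside, world axes, zero at the start; "torque": the same for the moment, N m; "opening": finger opening in mm.
Only numpy, scipy, OpenCV 4.12 (cv2) and the standard library are available. Lean on these libraries where they do the work, as an engineer would, in place of code of your own. Each camera call takes 0.05 s, during which the arm holds its last target.

## Working session

There is one attempt and no reset: what is moved stays moved. The work goes in short steps, Python scripts to look and compute and a shell command to move; the robot and the scene stay as the last step left them, time stands still between calls to the robot, and variables do not carry over. Pictures are saved under pics/ and viewed, and the job is handed in when it is done.

```bash
mkdir -p pics; ls
python3 - <<'E'
from workcell import manip
import cv2
print(manip.get_obs())
for n in ("scene","top","wrist"):
    d=manip.get_image(n); cv2.imwrite(f"pics/{n}0.png",d["color"][:,:,::-1])
    print(n,d["mtx"],d["dist"],d["world_from_camera"])
E
```

```text
pics
{'time': 0.0, 'q': array([-1.20910202,  0.47776883,  0.02235239,  1.55644516, -0.01151946,
        1.1093328 , -0.08311659]), 'qd': array([ 0.00059822,  0.00047045,  0.00098666, -0.00051545,  0.00028093,
        0.00039212,  0.00068281]), 'joint_efforts': array([ 1.11934041e-04, -5.96461165e+01,  1.60801973e+00, -2.81199038e+01,
        1.24711587e-02,  9.51997878e-03, -9.81219159e-06]), 'tcp_pos': array([305.31914262, 601.32975386, 230.34959988]), 'tool_rot': array([-7.31135245e-01, -3.05501688e+00,  2.82794514e-03]), 'ft_force': array([0.08797382, 0.6557098 , 0.23515278]), 'torque': array([-0.00285721,  0.00096915, -0.0116072 ]), 'opening': 85.36395249030203}
scene [[371.06032758   0.         252.38476409]
 [  0.         371.06032758 191.97555263]
 [  0.           0.           1.        ]] [-0.01355555  0.          0.          0.          0.        ] [[ 4.88214948e-01  5.00285314e-01 -7.15094937e-01 -2.87839544e+02]
 [-8.72715417e-01  2.76356213e-01 -4.02486080e-01 -4.81314568e+02]
 [-3.73694638e-03  8.20574097e-01  5.71527941e-01  7.52386545e+02]
 [ 0.00000000e+00  0.00000000
[... 259 characters left out ...]
31e-01 -9.38040575e-02  4.68477533e+02]
 [-9.99653924e-01 -2.50851295e-02 -7.92267892e-03  1.64407707e+00]
 [-1.02384954e-02  9.35796092e-02  9.95559154e-01  1.22709879e+03]
 [ 0.00000000e+00  0.00000000e+00  0.00000000e+00  1.00000000e+00]]
wrist [[339.74675209   0.         256.12254435]
 [  0.         339.74675209 201.36654012]
 [  0.           0.           1.        ]] [0.01657494 0.         0.         0.         0.        ] [[ 4.53069224e-01 -8.49869867e-01 -2.69164424e-01  2.38101454e+02]
 [ 8.91475266e-01  4.31802580e-01  1.37180111e-01  6.37640887e+02]
 [-3.59350258e-04 -3.02105513e-01  9.53274425e-01  3.72651598e+02]
 [ 0.00000000e+00  0.00000000e+00  0.00000000e+00  1.00000000e+00]]
```

View pics/top0.png

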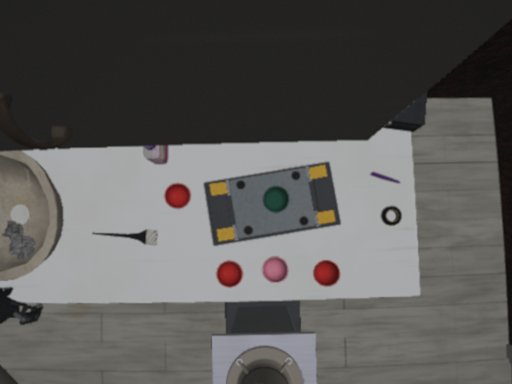

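View pics/scene0.png

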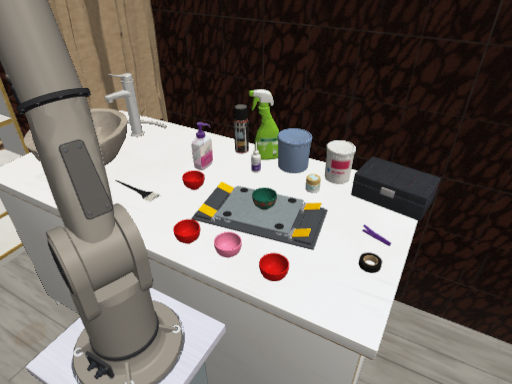

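View pics/wrist0.png

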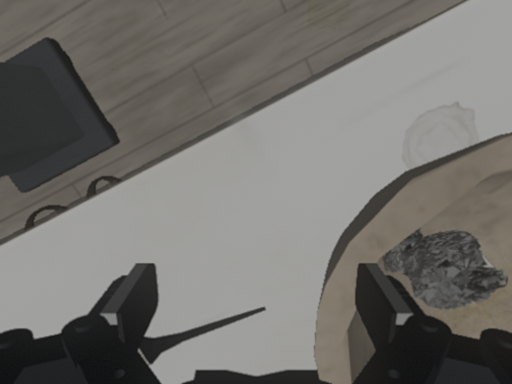

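```bash
cat > h.py <<'E'
import numpy as np, cv2
from workcell import manip
def ray(d,uv):
    p=cv2.undistortPoints(np.array(uv,float).reshape(-1,1,2),d["mtx"],np.array(d["dist"])).reshape(-1,2)
    T=d["world_from_camera"]
    v=np.c_[p[:,0],-p[:,1],-np.ones(len(p))]@T[:3,:3].T
    return T[:3,3],v
def onz(d,uv,z):
    o,v=ray(d,uv); return o+v*((z-o[2])/v[:,2])[:,None]
def proj(d,P):
    T=np.linalg.inv(d["world_from_camera"]); c=np.asarray(P,float).reshape(-1,3)@T[:3,:3].T+T[:3,3]
    c=c*[1,-1,-1]
    return cv2.projectPoints(c,np.zeros(3),np.zeros(3),d["mtx"],np.array(d["dist"]))[0].reshape(-1,2)
E
python3 - <<'E'
from h import *
for n in("top","scene"):
    d=manip.get_image(n); im=d["color"]; hsv=cv2.cvtColor(im,cv2.COLOR_RGB2HSV)
    y=cv2.inRange(hsv,(15,150,100),(32,255,255))
    k,l,s,c=cv2.connectedComponentsWithStats(y)
    for i in range(1,k):
        if s[i,4]>20: print(n,"tab",s[i],c[i].round(1),onz(d,c[i],34)[0].round(1))
    m=im.max(2); b=((m<45)*255).astype(np.uint8)
    k,l,s,c=cv2.connectedComponentsWithStats(b,connectivity=4)
    for i in range(1,k):
        if 10<s[i,4]<150 and s[i,2]<20 and s[i,3]<20: print(n,"dark",s[i],c[i].round(1),onz(d,c[i],34)[0].round(1))
    if n=="top": cr=im[150:255,195:350]; cv2.imwrite("pics/tc.png",cv2.resize(cr,None,fx=5,fy=5,interpolation=cv2.INTER_CUBIC)[:,:,::-1])
    else: cr=im[175:250,185:335]; cv2.imwrite("pics/sc.png",cv2.resize(cr,None,fx=5,fy=5,interpolation=cv2.INTER_CUBIC)[:,:,::-1])
E
```

```text
top tab [310 165  17  14 180] [317.8 171.6] [ 641.4 -179.2   34. ]
top tab [210 182  17  13 179] [217.8 188.3] [597.8 127.   34. ]
top tab [318 210  17  14 189] [325.9 216.6] [ 503.7 -198.5   34. ]
top tab [217 227  17  14 185] [225.  233.7] [459.8 107.3  34. ]
top dark [293 172   6   7  36] [295.4 175.1] [ 632.2 -110.5   34. ]
top dark [237 181   7   7  36] [240.3 184.2] [608.5  58.   34. ]
top dark [382 207  18  18  95] [389.8 215.6] [ 501.3 -393.8   34. ]
top dark [300 217   7   7  37] [303.4 220.4] [ 493.7 -130.1   34. ]
top dark [245 227   7   7  39] [247.9 229.9] [469.5  38.1  34. ]
top dark [  0 366  17  18  69] [  7.1 375.6] [ 33.5 793.2  34. ]
scene tab [  0  81  29  72 115] [ 12.6 115. ] [ 618.7 1374.6   34. ]
scene tab [  0 119  11   7  33] [  5. 122.] [ 550.8 1327.7   34. ]
scene tab [218 182  16  11  96] [225.2 187.1] [591.3 121.2  34. ]
scene tab [199 203  18  14 140] [207.3 209.9] [455.2 101.2  34. ]
scene tab [304 203  17   7 100] [312.3 206.2] [ 634.4 -182.7   34. ]
scene tab [292 228  19   9 144] [301.4 232.1] [ 500.7 -201.6   34. ]
scene tab [  0 245  22  15  41] [  9.2 252.2] [ 30.4 471.8  34. ]
scene dark [ 0 61  5 13 41] [ 1.5 68.8] [1053.3 2177.4   34. ]
scene dark [238 146   6   6  24] [240.7 148.8] [856.3 216.3  34. ]
scene dark [132 188  18   9  49] [141.9 192.1] [428.9 352.8  34. ]
scene dark [241 189   6   3  15] [243.6 189.8] [607.8  57.2  34. ]
scene dark [288 199   7   3  17] [291.3 200. ] [ 632.5 -109.8   34. ]
scene dark [224 212   6   4  22] [226.7 213.5] [469.4  37.3  34. ]
scene dark [275 224   8   5  28] [278.6 225.8] [ 494.3 -130.6   34. ]
scene dark [ 87 356  18  14  77] [ 95.  362.6] [-79.2   8.3  34. ]
scene dark [104 358  19   3  23] [112.7 358.9] [-55.5 -17.3  34. ]
scene dark [103 368  10   9  46] [108.6 372.2] [-80.2 -31.8  34. ]
```

View pics/tc.png

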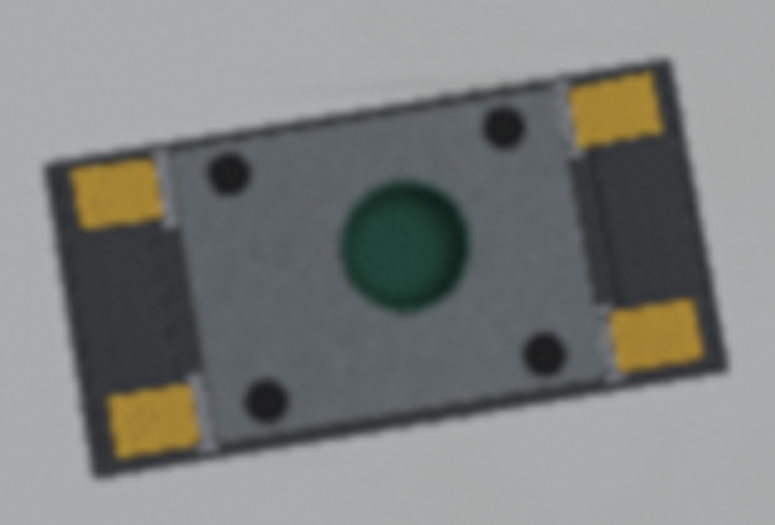

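View pics/sc.png

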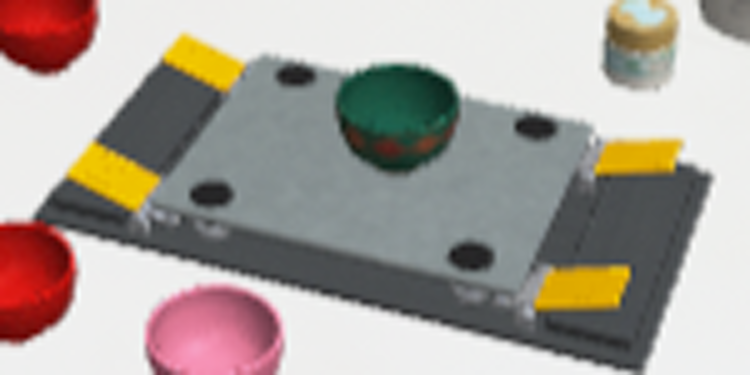

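Candidates are clear. The green bowl at top (275,198) is the only green one. The look-alikes are red at (177,195), (229,273) and (326,272), and pink at (275,269). Four dark dots on the grey plate: a (240,184), b (295,175), c (248,230), d (303,220). The tape roll at (390,216) is a ring off the plate. The close crop confirms the dots and the four yellow tabs, and the two views agree within 1 mm for the dots. I'll try corner a first.

```bash
python3 -m handwheel '[0.01,-0.02,-0.01,0,0,0, 0.03,-0.055,-0.02,0,0,0, 0.05,-0.09,-0.03,0,0,0, 0.07,-0.125,-0.04,0,0,0, 0.09,-0.16,-0.05,0,0,0, 0.11,-0.195,-0.06,0,0,0, 0.13,-0.23,-0.07,0,0,0, 0.15,-0.265,-0.08,0,0,0, 0.17,-0.3,-0.09,0,0,0, 0.19,-0.335,-0.1,0,0,0, 0.21,-0.37,-0.11,0,0,0, 0.23,-0.405,-0.12,0,0,0, 0.25,-0.44,-0.13,0,0,0, 0.27,-0.475,-0.13,0,0,0, 0.285,-0.51,-0.13,0,0,0, 0.303,-0.543,-0.13,0,0,0, 0.303,-0.543,-0.13,0,0,0, 0.303,-0.543,-0.13,0,0,0, 0.303,-0.543,-0.13,0,0,0]' -1 20
python3 - <<'E'
from h import *
o=manip.get_obs(); print(o["tcp_pos"],o["ft_force"],o["q"],o["opening"])
for n in("scene","top","wrist"):
    d=manip.get_image(n); cv2.imwrite(f"pics/{n}1.png",d["color"][:,:,::-1])
E
```

```text
time: 2.15
tcp_pos: [607.9, 60.2, 100.7]
tool_rot: [-0.728, -3.055, 0.0]
ft_force: [-0.4, 0.7, 0.3]
opening: 0.4
[607.92581397  60.21949279 100.65729045] [-0.40922919  0.68553535  0.26870248] [-0.29616979  0.52273568  0.127233    1.82915182 -0.08917465  0.79614661
  0.97940411] 0.37335730159223934
```

Run:
```python
import cv2,numpy as np
a=cv2.imread("pics/scene1.png");b=cv2.imread("pics/wrist1.png")
cv2.imwrite("pics/m1.png",cv2.resize(np.hstack([a,b]),(800,300)))
```

```text
(no output)
```

View pics/m1.png

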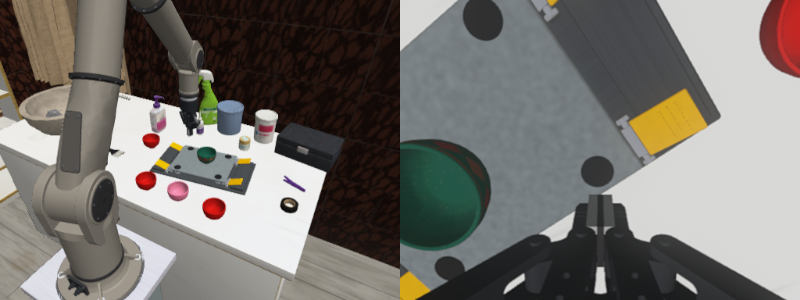

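The fingers hang in front of dot a (wrist panel around (597,170)), clear of the bowl at (440,195). Next I lower onto a.

```bash
python3 -m handwheel '[0.0005,-0.002,-0.02,0,0,0, 0.0005,-0.002,-0.04,0,0,0, 0.0005,-0.002,-0.055,0,0,0, 0.0005,-0.002,-0.06,0,0,0, 0.0005,-0.002,-0.06,0,0,0, 0.0005,-0.002,-0.06,0,0,0]'
```

```text
time: 2.9
tcp_pos: [609.0, 58.6, 41.4]
tool_rot: [0.727, 3.056, 0.0]
ft_force: [-0.3, -0.2, 0.4]
opening: 0.2
```

```bash
python3 -m handwheel '[0,0,-0.002,0,0,0,0,0,-0.003,0,0,0,0,0,-0.004,0,0,0,0,0,-0.005,0,0,0,0,0,-0.005,0,0,0]'
```

```text
time: 3.4
tcp_pos: [608.9, 58.6, 36.3]
tool_rot: [0.727, 3.056, -0.0]
ft_force: [-0.2, 0.6, 1.0]
opening: 0.2
```

```bash
python3 -m handwheel '[0,0,-0.001,0,0,0,0,0,-0.002,0,0,0,0,0,-0.002,0,0,0]'
```

```text
time: 3.7
tcp_pos: [608.8, 58.6, 34.2]
tool_rot: [-0.727, -3.056, 0.0]
ft_force: [-0.5, -0.1, 0.0]
opening: 0.1
```

```bash
python3 -m handwheel '[0,0,-0.001,0,0,0,0,0,-0.001,0,0,0]'
```

```text
time: 3.9
tcp_pos: [608.9, 58.6, 33.8]
tool_rot: [-0.727, -3.056, -0.0]
ft_force: [-2.7, -0.5, 5.3]
opening: -0.1
```

```bash
python3 -m handwheel '[0,0,-0.001,0,0,0,0,0,-0.001,0,0,0]'
```

```text
time: 4.1
tcp_pos: [609.0, 58.6, 33.8]
tool_rot: [-0.727, -3.056, -0.001]
ft_force: [-3.5, -1.0, 8.8]
opening: -0.3
```

Corner a is rigid: 8.8 N at z 33.8 with no sinking. Next is b.

```bash
python3 -m handwheel '[0,0,0.01,0,0,0, 0,0,0.03,0,0,0, 0,0,0.06,0,0,0, 0.005,-0.03,0.066,0,0,0, 0.01,-0.07,0.066,0,0,0, 0.015,-0.11,0.066,0,0,0, 0.023,-0.15,0.066,0,0,0, 0.023,-0.169,0.05,0,0,0, 0.023,-0.169,0.03,0,0,0, 0.023,-0.169,0.01,0,0,0, 0.023,-0.169,0.005,0,0,0, 0.023,-0.169,0.004,0,0,0, 0.023,-0.169,0.004,0,0,0]'
```

```text
time: 5.4
tcp_pos: [632.6, -110.3, 38.6]
tool_rot: [0.727, 3.055, 0.001]
ft_force: [0.1, -0.1, 0.1]
opening: -0.2
```

```bash
python3 -m handwheel '[0,0,-0.001,0,0,0,0,0,-0.002,0,0,0,0,0,-0.002,0,0,0]'
```

```text
time: 5.7
tcp_pos: [632.9, -110.2, 37.1]
tool_rot: [0.726, 3.055, 0.001]
ft_force: [0.9, -0.1, 0.2]
opening: 0.2
```

```bash
python3 -m handwheel '[0,0,-0.001,0,0,0,0,0,-0.002,0,0,0,0,0,-0.003,0,0,0,0,0,-0.003,0,0,0]'
```

```text
time: 6.1
tcp_pos: [632.8, -110.2, 34.0]
tool_rot: [0.726, 3.055, 0.001]
ft_force: [-0.5, -0.5, 0.9]
opening: -0.1
```

```bash
python3 -m handwheel '[0,0,-0.001,0,0,0,0,0,-0.001,0,0,0]'
```

```text
time: 6.3
tcp_pos: [632.9, -110.2, 33.8]
tool_rot: [0.727, 3.055, 0.001]
ft_force: [-2.3, 0.3, 7.5]
opening: 0.1
```

```bash
python3 -m handwheel '[0,0,-0.001,0,0,0,0,0,-0.001,0,0,0]'
```

```text
time: 6.5
tcp_pos: [632.9, -110.3, 33.8]
tool_rot: [0.727, 3.055, 0.002]
ft_force: [-3.1, 0.3, 9.4]
opening: -0.1
```

Corner b is rigid too: 9.4 N at 33.8. Next is d.

```bash
python3 -m handwheel '[0,0,0.01,0,0,0, 0,0,0.03,0,0,0, 0,0,0.06,0,0,0, -0.03,-0.005,0.066,0,0,0, -0.07,-0.01,0.066,0,0,0, -0.11,-0.015,0.066,0,0,0, -0.139,-0.02,0.06,0,0,0, -0.139,-0.02,0.04,0,0,0, -0.139,-0.02,0.02,0,0,0, -0.139,-0.02,0.006,0,0,0, -0.139,-0.02,0.003,0,0,0, -0.139,-0.02,0.003,0,0,0, -0.139,-0.02,0.003,0,0,0]'
```

```text
time: 7.8
tcp_pos: [494.5, -130.4, 37.5]
tool_rot: [0.727, 3.054, 0.002]
ft_force: [-0.5, -0.3, -0.7]
opening: 0.3
```

```bash
python3 -m handwheel '[0,0,-0.001,0,0,0,0,0,-0.002,0,0,0,0,0,-0.003,0,0,0,0,0,-0.003,0,0,0]'
```

```text
time: 8.2
tcp_pos: [494.5, -130.4, 34.6]
tool_rot: [0.727, 3.054, 0.002]
ft_force: [-0.6, 0.4, -0.3]
opening: 0.0
```

```bash
python3 -m handwheel '[0,0,-0.001,0,0,0,0,0,-0.001,0,0,0]'
```

```text
time: 8.4
tcp_pos: [494.6, -130.4, 33.6]
tool_rot: [0.727, 3.054, 0.002]
ft_force: [0.3, 0.0, 0.8]
opening: 0.2
```

```bash
python3 -m handwheel '[0,0,-0.001,0,0,0,0,0,-0.001,0,0,0]'
```

```text
time: 8.6
tcp_pos: [494.5, -130.5, 32.6]
tool_rot: [0.727, 3.054, 0.002]
ft_force: [-0.5, -0.7, 2.0]
opening: 0.0
```

Corner d gives under 2 N. I'll continue to its stop.

```bash
python3 -m handwheel '[0,0,-0.001,0,0,0,0,0,-0.002,0,0,0]'
```

```text
time: 8.8
tcp_pos: [494.5, -130.5, 30.6]
tool_rot: [0.727, 3.054, 0.002]
ft_force: [-2.1, 0.2, 4.0]
opening: 0.0
```

```bash
python3 -m handwheel '[0,0,-0.001,0,0,0,0,0,-0.002,0,0,0]'
```

```text
time: 9.0
tcp_pos: [494.5, -130.6, 29.5]
tool_rot: [0.727, 3.054, 0.002]
ft_force: [-7.0, 0.9, 27.4]
opening: -0.4
```

```bash
python3 -m handwheel '[0,0,-0.001,0,0,0,0,0,-0.001,0,0,0,0,0,-0.001,0,0,0]'
```

```text
time: 9.3
tcp_pos: [494.5, -130.6, 29.6]
tool_rot: [0.728, 3.054, 0.003]
ft_force: [-5.0, 1.0, 18.5]
opening: 0.1
```

Corner d sank 4.4 mm to its stop. I let go and move over tab d.

```bash
python3 -m handwheel '[0,0,0.01,0,0,0, 0,0,0.03,0,0,0, 0,0,0.045,0,0,0, 0.005,-0.035,0.045,0,0,0, 0.01,-0.073,0.04,0,0,0, 0.01,-0.073,0.03,0,0,0, 0.01,-0.073,0.02,0,0,0, 0.01,-0.073,0.02,0,0,0]'
python3 - <<'E'
from h import *
d=manip.get_image("scene"); cv2.imwrite("pics/s2.png",cv2.resize(d["color"][165:255,175:345],None,fx=4.5,fy=4.5,interpolation=cv2.INTER_CUBIC)[:,:,::-1])
d=manip.get_image("wrist"); cv2.imwrite("pics/w2.png",d["color"][:,:,::-1])
E
```

```text
time: 10.1
tcp_pos: [503.3, -202.0, 47.9]
tool_rot: [-0.726, -3.055, -0.004]
ft_force: [-0.1, 0.5, -0.3]
opening: 0.3
```

View pics/s2.png

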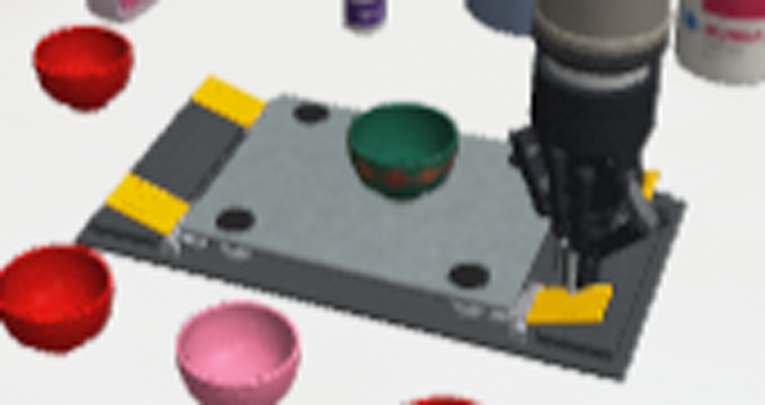

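View pics/w2.png

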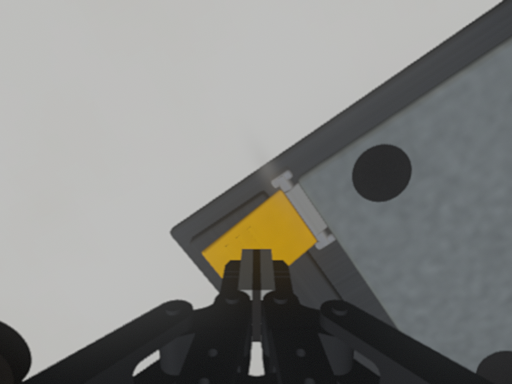

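Wrist view: the fingertips at (256,270) hang over tab d (262,237), and the near dot d sits at (382,172). Scene crop: the tips are right over the tab at (568,290). I press down.

```bash
python3 -m handwheel '[0.001,-0.001,-0.005,0,0,0, 0.001,-0.001,-0.01,0,0,0, 0.001,-0.001,-0.012,0,0,0, 0.001,-0.001,-0.014,0,0,0, 0.001,-0.001,-0.016,0,0,0, 0.001,-0.001,-0.018,0,0,0, 0.001,-0.001,-0.018,0,0,0]'
```

```text
time: 10.9
tcp_pos: [505.6, -204.0, 31.6]
tool_rot: [0.726, 3.054, 0.002]
ft_force: [-0.7, -1.2, 4.1]
opening: -0.0
```

```bash
python3 -m handwheel '[0,0,-0.002,0,0,0, 0,0,-0.004,0,0,0,0,0,-0.005,0,0,0]'
```

```text
time: 11.2
tcp_pos: [505.8, -205.2, 27.2]
tool_rot: [0.727, 3.053, 0.001]
ft_force: [-1.0, -2.3, 6.7]
opening: -0.1
```

```bash
python3 -m handwheel '[0,0,-0.0015,0,0,0, 0,0,-0.003,0,0,0]'
```

```text
time: 11.4
tcp_pos: [505.9, -205.9, 24.7]
tool_rot: [0.728, 3.052, 0.0]
ft_force: [-2.1, -0.8, 5.7]
opening: 0.3
```

```bash
python3 -m handwheel '[0,0.001,-0.001,0,0,0, 0,0.001,-0.002,0,0,0, 0,0.001,-0.002,0,0,0]'
```

```text
time: 11.7
tcp_pos: [505.9, -206.0, 23.2]
tool_rot: [0.729, 3.051, -0.002]
ft_force: [-1.2, -2.0, 5.3]
opening: -0.1
```

```bash
python3 -m handwheel '[0,0,-0.001,0,0,0, 0,0,-0.002,0,0,0, 0,0,-0.002,0,0,0]'
```

```text
time: 12.0
tcp_pos: [505.9, -206.3, 22.0]
tool_rot: [0.73, 3.05, -0.002]
ft_force: [-3.4, 0.6, 11.2]
opening: 0.1
```

```bash
python3 -m handwheel '[0,0,-0.001,0,0,0, 0,0,-0.002,0,0,0, 0,0,-0.002,0,0,0]'
```

```text
time: 12.3
tcp_pos: [506.0, -206.3, 21.9]
tool_rot: [0.73, 3.05, -0.001]
ft_force: [-5.7, 2.7, 22.4]
opening: 0.1
```

```bash
python3 -m handwheel '[0,0,-0.001,0,0,0, 0,0,-0.002,0,0,0, 0,0,-0.002,0,0,0]'
```

```text
time: 12.6
tcp_pos: [506.0, -206.3, 21.9]
tool_rot: [0.731, 3.05, 0.0]
ft_force: [-7.3, 2.6, 24.7]
opening: -0.0
```

Hard stop at 21.9 mm, which is flat. I lift straight up and withdraw clear to the -y side for a look.

```bash
python3 -m handwheel '[0,0,0.005,0,0,0, 0,0,0.02,0,0,0, 0,0,0.05,0,0,0, 0,0,0.09,0,0,0, 0,0,0.13,0,0,0, 0,-0.03,0.15,0,0,0, 0,-0.07,0.15,0,0,0, 0,-0.11,0.15,0,0,0, 0,-0.15,0.15,0,0,0, 0,-0.18,0.15,0,0,0, 0,-0.18,0.15,0,0,0, 0,-0.18,0.15,0,0,0]'
python3 - <<'E'
from h import *
d=manip.get_image("scene"); cv2.imwrite("pics/s3.png",cv2.resize(d["color"][165:255,175:345],None,fx=4.5,fy=4.5,interpolation=cv2.INTER_CUBIC)[:,:,::-1])
for n in("scene","top"):
    d=manip.get_image(n); im=d["color"]; hsv=cv2.cvtColor(im,cv2.COLOR_RGB2HSV)
    y=cv2.inRange(hsv,(15,150,100),(32,255,255))
    k,l,s,c=cv2.connectedComponentsWithStats(y)
    for i in range(1,k):
        if s[i,4]>60: print(n,"tab",s[i],onz(d,c[i],34)[0].round(1))
    b=((im.max(2)<45)*255).astype(np.uint8)
    k,l,s,c=cv2.connectedComponentsWithStats(b,connectivity=4)
    for i in range(1,k):
        if 10<s[i,4]<60 and s[i,2]<20 and s[i,3]<20: print(n,"dark",s[i],onz(d,c[i],34)[0].round(1))
cv2.imwrite("pics/t3.png",im[:,:,::-1])
E
```

```text
time: 13.8
tcp_pos: [505.6, -386.5, 171.4]
tool_rot: [0.733, 3.05, 0.001]
ft_force: [-0.4, 0.1, 0.8]
opening: 0.0
scene tab [  0  82  28  69 116] [ 622.  1381.2   34. ]
scene tab [218 182  16  11  96] [591.3 121.2  34. ]
scene tab [199 203  18  14 140] [455.2 101.2  34. ]
scene tab [304 203  17   7  98] [ 634.1 -182.9   34. ]
scene tab [292 229  20  13 163] [ 489.6 -207.5   34. ]
scene dark [238 146   6   6  24] [856.3 216.3  34. ]
scene dark [241 189   6   3  15] [607.5  57.8  34. ]
scene dark [288 199   7   3  18] [ 632.1 -109.5   34. ]
scene dark [223 212   7   4  23] [469.   37.7  34. ]
scene dark [275 224   8   5  27] [ 493.9 -130.1   34. ]
scene dark [112 252   4   5  11] [165.5 211.9  34. ]
scene dark [103 368  10   9  46] [-80.3 -31.8  34. ]
top tab [310 165  17  14 181] [ 641.4 -179.3   34. ]
top tab [210 182  17  13 178] [597.9 127.1  34. ]
top tab [318 210  17  14 183] [ 503.8 -199.2   34. ]
top tab [217 227  17  14 185] [459.8 107.3  34. ]
top dark [402 113   4   6  14] [ 810.  -455.4   34. ]
top dark [292 172   7   7  37] [ 632.2 -110.2   34. ]
top dark [237 182   7   6  34] [608.  58.  34.]
top dark [300 217   7   7  35] [ 494.2 -130.1   34. ]
top dark [245 227   7   7  39] [469.5  38.1  34. ]
top dark [242 375   6   9  16] [30.2 59.3 34. ]
```

View pics/s3.png

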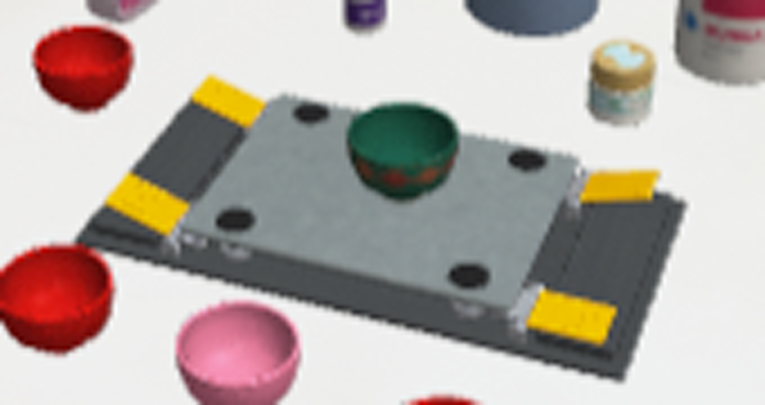

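View pics/t3.png

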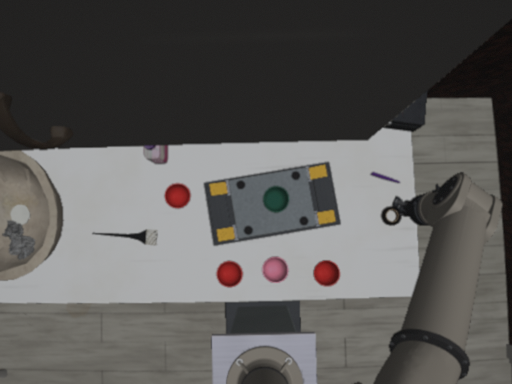

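Run:
```python
from workcell import manip
o=manip.get_obs(); print(o["time"],o["ft_force"],abs(o["qd"]).max()); print(manip.close_job())
```

```text
13.95 [-0.3951868   0.63029639  0.23658836] 0.0037012078489104005
the job is handed in; nothing more can be done
None
```

I found the rocking corner, the near right one (d), pressed its shim tab flat, and handed the job in at about 14 s of the 58 s allowed. No verdict was reported.

- **Pressing:** I tried corners a, b and d in that order, and never needed to press c. Corners a and b did not move (8.8 N and 9.4 N at z 33.8 mm). Corner d gave under 2–4 N and sank about 4.4 mm to its stop.
- **Overshoot at d:** The force reached 27 N for a moment when corner d hit its stop. The shim was still up then, so the 14 N limit on a propped corner did not apply.
- **Shim:** After letting go I pressed tab d down to a hard stop at z 21.9 mm, against the 22 mm given for flat, with up to about 25 N. I then lifted clear.
- **Last checks:**
  - The scene view shows tab d lying flat and the other three still standing where they were.
  - All four dots are within about 1 mm of where they started, so the plate appears propped level and in place.
  - The bowl is upright in the middle of the plate, and nothing visible around it has moved. The top camera's view of the back of the counter was blocked, so the developer bottle and pot were checked only in the scene view.
  - The arm was still and clear, with less than 1 N on the tool.
- **Weakest check:** From the scene picture I get a rough tilt of about 0.3 rad for tab d, against 0.34 when flat. That is close to the 0.28 needed, so I relied on the hard stop and on the corner being propped as the firmer evidence.

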